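# Find the rattling valve housing

### The job

One of the three closed aluminium valve housings on the stands has a loose ball rattling inside: lift them and shake or rock them to find which. Lay that one flat in the white repair tray, and leave the two sound ones lying square and centred on the pads they came from. Do not tip any housing onto its side or end, and do not disturb the other things on the bench.

Things in the scene. Friction and masses are not known exactly. Their poses are not given: they have to be found in the camera images.
- housing_a_mid (a point): Centre of housing A (30 mm above its underside): closed aluminium box 140 mm long (x), 64 wide (y), 60 high (z), walls 4 mm, 0.35 to 0.7 kg in all; dark end plates, a brass port 14 mm across sticks 14 mm out of the +x end. Starts centred on pad A, lengthwise along it. All three housings look alike; the one that rattles can be felt but not seen, and is a different one from start to start.
- housing_b_mid (a point): Centre of housing B, starting on pad B; looks just like housing A. The housings differ in weight and balance, which tells nothing. In the faulty one a loose 110 g steel ball, 30 mm across, runs 102 mm lengthwise and knocks on the ends when shaken or rocked by about 20 degrees lengthwise, shifting the weight; tilted under 7 degrees it tends to stay where it lies.
- housing_c_mid (a point): Centre of housing C, starting on pad C; looks just like housing A, same size and axes.
- pad_a (a point): Centre of the top face of pad A, a black rubber pad 150 mm (x) by 70 mm (y) on a fixed flat grey stand 170 by 80 mm; the pad's top is 14 mm above the bench. x runs along the pad's length. Housing A starts on it.
- pad_b (a point): Centre of the top face of pad B, a black rubber pad 150 mm (x) by 70 mm (y) on a fixed flat grey stand 170 by 80 mm; the pad's top is 14 mm above the bench. x runs along the pad's length. Housing B starts on it.
- pad_c (a point): Centre of the top face of pad C, a black rubber pad 150 mm (x) by 70 mm (y) on a fixed flat grey stand 170 by 80 mm; the pad's top is 14 mm above the bench. x runs along the pad's length. Housing C starts on it.
- tray_mid (a point): Centre of the inner floor of the white repair tray, fixed to the bench: 200 mm (x) by 160 mm (y) outside, walls 4 mm thick and 20 mm high, inner floor 4 mm above the bench. It lies at the right or the left end of the row of stands.
- reagent: Amber bottle, 68 mm across, 150 mm tall, standing beyond the work; origin at the centre of its underside. Leave alone.
- beaker: White cup, 80 mm across, 95 mm tall, standing beyond the work; origin under its centre. Leave alone.
- driver: Screwdriver, 190 mm long, lying beyond the work; its x runs along it. Leave alone.
- jar: White jar, 72 mm across, 80 mm tall, standing beside the stands, on the other side from the tray; origin under its centre. Leave alone.
Things that resemble listed ones, but are neither listed nor needed, are in the scene too. Leave any green or yellow look-alike of the part that bears pad_b alone.

How it is judged (in metres and radians):
At the end, for the whole second after the job is handed in: The housing with the loose ball lies flat in the tray, its centre within 70 mm (tray x) and 60 mm (tray y) of the tray's; the other two lie flat on the pads they started from, centres within 25 mm and lengths within 0.3 rad of the pads'; all at rest (((distance between ball_mid and housing_a_mid below 0.075 m and x of housing_a_mid in the frame of tray_mid between -0.07 and 0.07 m and y of housing_a_mid in the frame of tray_mid between -0.06 and 0.06 m and height (world z) of housing_a_mid below 0.042 m and angle between housing_a_mid's own z axis and vertical below 0.12 rad and horizontal distance between housing_b_mid and pad_b below 0.025 m and height (world z) of each of housing_b_mid, housing_c_mid below 0.05 m and angle between each of housing_b_mid, housing_c_mid's own z axis and vertical below 0.1 rad and angle between the x axis of housing_b_mid and the x axis of pad_b, either way round below 0.3 rad and horizontal distance between housing_c_mid and pad_c below 0.025 m and angle between the x axis of housing_c_mid and the x axis of pad_c, either way round below 0.3 rad) or (distance between ball_mid and housing_b_mid below 0.075 m and x of housing_b_mid in the frame of tray_mid between -0.07 and 0.07 m and y of housing_b_mid in the frame of tray_mid between -0.06 and 0.06 m and height (world z) of housing_b_mid below 0.042 m and angle between housing_b_mid's own z axis and vertical below 0.12 rad and horizontal distance between housing_a_mid and pad_a below 0.025 m and height (world z) of each of housing_a_mid, housing_c_mid below 0.05 m and angle between each of housing_a_mid, housing_c_mid's own z axis and vertical below 0.1 rad and angle between the x axis of housing_a_mid and the x axis of pad_a, either way round below 0.3 rad and horizontal distance between housing_c_mid and pad_c below 0.025 m and angle between the x axis of housing_c_mid and the x axis of pad_c, either way round below 0.3 rad) or (distance between ball_mid and housing_c_mid below 0.075 m and x of housing_c_mid in the frame of tray_mid between -0.07 and 0.07 m and y of housing_c_mid in the frame of tray_mid between -0.06 and 0.06 m and height (world z) of housing_c_mid below 0.042 m and angle between housing_c_mid's own z axis and vertical below 0.12 rad and horizontal distance between housing_a_mid and pad_a below 0.025 m and height (world z) of each of housing_a_mid, housing_b_mid below 0.05 m and angle between each of housing_a_mid, housing_b_mid's own z axis and vertical below 0.1 rad and angle between the x axis of housing_a_mid and the x axis of pad_a, either way round below 0.3 rad and horizontal distance between housing_b_mid and pad_b below 0.025 m and angle between the x axis of housing_b_mid and the x axis of pad_b, either way round below 0.3 rad)) and linear speed of each of housing_a, housing_b, housing_c below 0.02 m/s); the robot touches nothing.
It fails at once if a housing is tipped more than 65 degrees from upright (angle between any of housing_a_mid, housing_b_mid, housing_c_mid's own z axis and vertical above 1.13 rad).
It fails at once if the amber bottle is moved more than 30 mm (distance of reagent from where it was at the start of the episode above 0.03 m).
It fails at once if the white cup is moved more than 30 mm (distance of beaker from where it was at the start of the episode above 0.03 m).
It fails at once if the screwdriver is moved more than 30 mm (distance of driver from where it was at the start of the episode above 0.03 m).
It fails at once if the white jar is moved more than 30 mm (distance of jar from where it was at the start of the episode above 0.03 m).
It also fails if it takes over 72 s, if anything falls off the work surface, if the arm or the gripper's body presses on something with over 40 N, if the wrist force passes 120 N, or if a joint passes its speed limit or range.

### The arm

A 7-joint arm with a two-finger parallel gripper is mounted at the origin on the work surface. World frame = base frame: x ahead of the robot, y to its left, z up, the work surface at z = 0. Lengths are in mm, angles in rad, forces in N, time in s.
With the tool pointing down it reaches from about 425 to 950 mm from the base axis. Payload 16.7 kg.
Tool frame: the origin (TCP) lies at the very end of the fingers, on their centre line; the grasp point (between the pads) lies 19 mm behind it; z points along the fingers, y is the direction in which the jaws open and shut (so a half turn about z gives the same grasp; the last joint's range is limited). The gripper opens to 94 mm and grips with 3 to 60 N. Pads are 16 mm wide; open, the fingers measure 119 mm over their backs; the gripper's body (75 mm by 177 mm) begins 78 mm behind the grasp point.
Start: joints at [1.042, 0.426, 0.074, 1.606, -0.034, 1.111, -0.067], TCP at [249.586, -627.121, 205.467] pointing down, gripper open.
Joint ranges: [-2.85, 2.85], [-0.5, 2.14], [-1.23, 1.37], [0.21, 2.46], [-1.02, 4.16], [0.16, 2.05], [-2.73, 2.73]. Speed limits (rad/s): [1.89, 1.89, 2.39, 2.39, 3.01, 3.01, 3.01].

### API

Orientations are given as a unit quaternion [x, y, z, w].
In Python, from workcell import env, read_camera, calibration, workorder, regions_of gives the robot as it stands. The module is installed in compiled form; this text tells all that it offers.
- The arm moves only by the shell command python3 -m pendant 'ROWS' [OPENING]. ROWS is JSON, one flat list of numbers, 6 for each row, row after row: the shift along the world's x, y, z in units of 40 mm (1.0 is 40 mm), then the turn, a rotation vector about the world's x, y, z in units of 6 degrees (1.0 is 6 degrees). A call has 1 to 8 rows; each row shifts and turns the commanded pose from where the row before left it; what a row does not reach is not made up. A row lasts 1/8 s, in which the tool goes at most 62.5 mm and 10.7 degrees, less where a joint would pass 70% of its speed; a pose out of reach is approached as far as the arm can. A call is refused whole if a number of a shift passes 1 or a number of a turn 1, either way. A call with a gripper value outside its range is refused whole. OPENING is the finger opening in mm, from 0 to 94, set as the call begins (- or left out, the last holds). The fingers move at their own pace and stop on an object; the grip force is fixed at half the most. Time passes only in rows, so rows that do not move let the fingers close. It gives the time, the measured TCP pose, the force and the opening at its end, in the units of the state.
- env.get_state(): the state, without advancing time (a new reading comes with each control period).
- read_camera(name): name is "scene" or "top"; returns (picture, depth): 384x512x3 uint8, red, green, blue; 384x512 float32, mm along the optical axis (not along the pixel's ray), 0 where there is no reading.
- calibration(name): a dict with "fx", "fy", "cx", "cy" (pixels), "view" (4x4, takes a point from world to camera coordinates). Camera axes: x right, y up, looking along -z (the intrinsics and any distortion apply to the point x, -y, -z); pixel columns grow to the right and rows downward; lengths in mm; the calibration is good to about 2 mm. A picture is of the moment at which its call begins. calibration takes no time and is no camera call.
- workorder.sign_off(): hands the job in, once; it reports no verdict.
Trained networks look in the newest picture that a camera, given by its name, has taken for a name from the list of things; names that differ only in an ending like _2 or _b are one class to them, and where a whole thing is asked for, a point or a joint stands for the part that bears it (a point fixed in the world has none). Each returns a list of dicts, best first, with "p" (0 to 1); they miss things now and then, are a little off and sometimes report something else, mostly with a low value. They report only what shows in the picture. A call takes as long as a camera call. They do not tell look-alikes from the thing itself.
- regions_of(name, camera): "region" (384x512 bool, what is visible of it) and "bbox" ([centre column, centre row, width, height] in pixels, round what is visible of it).
The state is a dict: "time": time; "q": joint angles; "joint_velocities": joint speeds; "effort": joint torques, N m; "tcp_pos": TCP position; "orientation": TCP orientation; "ft_force": force on the tool from outside, world axes, zero at the start; "ft_torque": the same for the moment, N m; "finger_gap": finger opening in mm.
Only numpy, scipy, OpenCV 4.12 (cv2) and the standard library are available. Lean on these libraries where they do the work, as an engineer would, in place of code of your own. Each camera call takes 0.05 s, during which the arm holds its last target.

## Working session

There is one attempt and no reset: what is moved stays moved. The work goes in short steps, Python scripts to look and compute and a shell command to move; the robot and the scene stay as the last step left them, time stands still between calls to the robot, and variables do not carry over. Pictures are saved under pics/ and viewed, and the job is handed in when it is done.

```bash
mkdir -p pics; ls; cat > h.py <<'E'
import numpy as np, cv2, json
from workcell import env, read_camera, calibration, workorder, regions_of
def pts(cam,depth):
    c=calibration(cam); V=np.array(c['view']); h,w=depth.shape
    u,v=np.meshgrid(np.arange(w),np.arange(h))
    X=(u-c['cx'])/c['fx']*depth; Y=(v-c['cy'])/c['fy']*depth
    P=np.stack([X,-Y,-depth,np.ones_like(depth)],-1)
    return (P@np.linalg.inv(V).T)[...,:3]
def proj(cam,p):
    c=calibration(cam); V=np.array(c['view']); q=V@np.append(p,1)
    return np.array([c['fx']*q[0]/-q[2]+c['cx'], c['fy']*-q[1]/-q[2]+c['cy']])
E
python3 - <<'E'
from h import *
s=env.get_state(); print({k:np.round(v,3).tolist() for k,v in s.items()})
for n in ['scene','top']:
    im,d=read_camera(n); cv2.imwrite(f'pics/{n}0.png',im[...,::-1]); np.save(f'{n}0d.npy',d)
    c=calibration(n); print(n,{k:np.round(v,2).tolist() for k,v in c.items()})
E
```

```text
pics
{'time': 0.0, 'q': [1.042, 0.427, 0.074, 1.607, -0.034, 1.111, -0.067], 'joint_velocities': [-0.001, 0.002, -0.001, -0.0, 0.001, -0.002, -0.0], 'effort': [-0.001, -93.583, 3.665, -45.421, -0.049, 0.02, 0.0], 'tcp_pos': [249.422, -626.745, 204.767], 'orientation': [0.982, 0.188, -0.0, -0.001], 'ft_force': [0.191, 0.291, 0.488], 'ft_torque': [-0.007, -0.01, 0.027], 'finger_gap': 94.383}
scene {'fx': 353.09, 'fy': 353.09, 'cx': 252.62, 'cy': 196.62, 'view': [[-0.68, 0.73, -0.01, 341.93], [-0.51, -0.47, 0.72, 233.04], [0.52, 0.49, 0.7, -1117.31], [0.0, 0.0, 0.0, 1.0]]}
top {'fx': 484.84, 'fy': 484.84, 'cx': 256.45, 'cy': 192.37, 'view': [[-0.02, -1.0, 0.0, 11.16], [1.0, -0.02, 0.08, -506.63], [-0.08, 0.01, 1.0, -1467.49], [0.0, 0.0, 0.0, 1.0]]}
```

View pics/scene0.png

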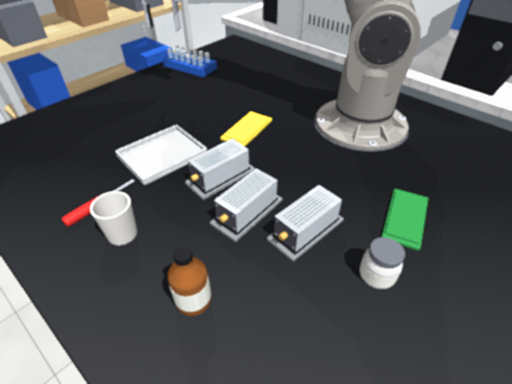

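View pics/top0.png

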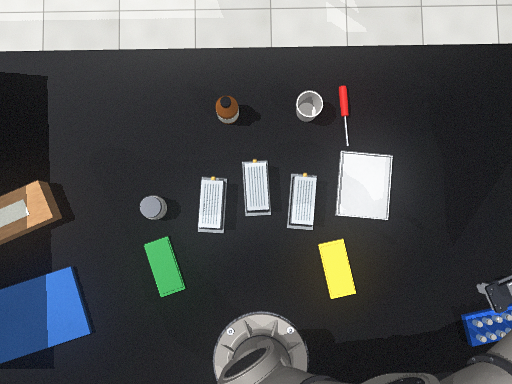

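```bash
python3 - <<'E'
from h import *
for cam in ['top','scene']:
    im,d=read_camera(cam); P=pts(cam,d)
    for n in ['housing_a_mid','pad_a','tray_mid','jar','reagent','beaker','driver']:
        for r in regions_of(n,cam):
            m=r['region']; m2=m&(d>0)
            q=P[m2]
            print(cam,n,round(r['p'],2),np.round(r['bbox']).tolist(),m.sum(),np.round(np.median(q,0)).tolist() if len(q) else None, np.round(np.percentile(q[:,2],[5,50,95])).tolist() if len(q) else '')
            np.save(f'reg_{cam}_{n}_{int(r["bbox"][0])}.npy',m)
E
```

```text
top housing_a_mid 0.59 [210.0, 201.0, 31.0, 51.0] 1104 [473.0, 138.0, 74.0] [56.0, 74.0, 79.0]
top housing_a_mid 0.35 [345.0, 116.0, 10.0, 60.0] 321 [773.0, -275.0, 21.0] [1.0, 21.0, 29.0]
top pad_a 0.98 [165.0, 266.0, 40.0, 59.0] 1539 [285.0, 287.0, 13.0] [5.0, 13.0, 19.0]
top pad_a 0.9 [258.0, 188.0, 31.0, 59.0] 356 [496.0, 5.0, 11.0] [3.0, 11.0, 19.0]
top pad_a 0.84 [302.0, 200.0, 24.0, 55.0] 183 [408.0, -106.0, 11.0] [5.0, 11.0, 17.0]
top pad_a 0.81 [338.0, 270.0, 40.0, 58.0] 1400 [269.0, -237.0, 13.0] [7.0, 13.0, 19.0]
top pad_a 0.73 [212.0, 204.0, 27.0, 59.0] 305 [412.0, 113.0, 10.0] [2.0, 10.0, 19.0]
top pad_a 0.68 [229.0, 110.0, 22.0, 30.0] 528 [745.0, 85.0, 103.0] [22.0, 103.0, 151.0]
top tray_mid 0.8 [364.0, 185.0, 55.0, 65.0] 3338 [524.0, -330.0, 4.0] [-2.0, 4.0, 18.0]
top tray_mid 0.42 [310.0, 108.0, 29.0, 30.0] 658 [774.0, -161.0, 43.0] [2.0, 43.0, 96.0]
top jar 0.82 [153.0, 206.0, 25.0, 25.0] 510 [464.0, 307.0, 78.0] [27.0, 78.0, 84.0]
top reagent 0.81 [228.0, 108.0, 20.0, 26.0] 572 [745.0, 85.0, 102.0] [2.0, 102.0, 151.0]
top beaker 0.62 [310.0, 107.0, 25.0, 31.0] 641 
[... 672 characters left out ...]
0.48 [189.0, 280.0, 40.0, 73.0] 2135 [771.0, 106.0, 96.0] [16.0, 96.0, 150.0]
scene tray_mid 0.76 [161.0, 155.0, 86.0, 61.0] 2814 [532.0, -331.0, 5.0] [3.0, 5.0, 20.0]
scene jar 0.64 [383.0, 263.0, 47.0, 53.0] 1723 [489.0, 321.0, 65.0] [12.0, 65.0, 82.0]
scene jar 0.39 [308.0, 237.0, 76.0, 48.0] 618 [537.0, 171.0, 10.0] [4.0, 10.0, 15.0]
scene reagent 0.61 [186.0, 281.0, 41.0, 71.0] 2123 [771.0, 106.0, 96.0] [17.0, 96.0, 150.0]
scene reagent 0.55 [219.0, 180.0, 70.0, 31.0] 544 [527.0, -104.0, 11.0] [2.0, 11.0, 16.0]
scene beaker 0.86 [113.0, 216.0, 45.0, 52.0] 1805 [766.0, -141.0, 65.0] [8.0, 65.0, 95.0]
scene driver 0.93 [76.0, 212.0, 34.0, 27.0] 331 [806.0, -265.0, 22.0] [10.0, 22.0, 26.0]
```

The top view shows three housings at about (212,204), (257,187) and (303,201), tray at (364,185), jar at (153,207). The green and yellow boxes are look-alikes of the stands. The network confirmed the stands, the tray and one housing per view. Next I measure the tops and stands geometrically from both cameras.

```bash
python3 - <<'E'
from h import *
for cam in ['top','scene']:
    d=np.load(f'{cam}0d.npy'); P=pts(cam,d)
    ok=(d>0)&(P[...,0]>380)&(P[...,0]<680)&(P[...,1]>-200)&(P[...,1]<230)
    def comp(m,tag):
        n,l,st,c=cv2.connectedComponentsWithStats(m.astype(np.uint8))
        for i in range(1,n):
            if st[i,4]<150: continue
            q=P[l==i]; r=cv2.minAreaRect(q[:,:2].astype(np.float32))
            (cx,cy),(w,h),a=r
            b=cv2.boxPoints(r); e=[b[1]-b[0],b[2]-b[1]]; e=max(e,key=np.linalg.norm)
            an=np.degrees(np.arctan2(e[1],e[0])); an=(an+90)%180-90
            print(cam,tag,st[i,4],'c',np.round([cx,cy],1),'size',np.round(sorted([w,h])),'yaw',round(an,1),'z',round(float(np.median(q[:,2])),1),'mean',np.round(q.mean(0)[:2],1))
    comp(ok&(P[...,2]>66)&(P[...,2]<90),'top')
    comp(ok&(P[...,2]>4),'stand')
    t=(d>0)&(P[...,0]>380)&(P[...,0]<680)&(P[...,1]<-205)&(P[...,1]>-460)
    comp(t&(P[...,2]>10)&(P[...,2]<35),'traywall')
    m=np.load(__import__('glob').glob(f'reg_{cam}_tray_mid_3*.npy')[0] if cam=='top' else __import__('glob').glob(f'reg_{cam}_tray_mid_*.npy')[0])&(d>0)
    comp(m,'trayreg')
E
```

```text
top top 1018 c [521.8   3.4] size [ 64. 141.] yaw 2.7 z 74.1 mean [521.5   3.4]
top top 1039 c [ 477.6 -136.1] size [ 65. 141.] yaw -5.7 z 73.9 mean [ 477.1 -135.7]
top top 1031 c [471.6 139.5] size [ 65. 141.] yaw -4.5 z 74.1 mean [471.3 139.5]
top stand 1428 c [524.4   3.7] size [ 90. 181.] yaw 0.5 z 72.5 mean [517.4   3.9]
top stand 1449 c [ 480.9 -139. ] size [ 96. 184.] yaw -5.8 z 72.4 mean [ 475.3 -131.3]
top stand 1430 c [475.9 140.2] size [ 86. 184.] yaw -3.0 z 72.5 mean [469.3 135.2]
top traywall 402 c [ 524.6 -328.9] size [163. 200.] yaw -6.2 z 18.5 mean [ 528.2 -332.7]
top trayreg 3319 c [ 524.1 -328.2] size [162. 200.] yaw -5.6 z 4.0 mean [ 524.5 -329.9]
scene top 1044 c [ 480.  -135.5] size [ 66. 142.] yaw -5.3 z 74.4 mean [ 485.8 -132.2]
scene top 1396 c [524.6   3.8] size [ 66. 143.] yaw 3.0 z 74.5 mean [530.3   7. ]
scene top 1606 c [474.4 140.1] size [ 65. 143.] yaw -4.6 z 74.5 mean [480.4 142.2]
scene stand 5271 c [505.3 -57. ] size [199. 237.] yaw 81.1 z 60.5 mean [520.5 -45.9]
scene stand 3151 c [474.5 140.9] size [ 80. 170.] yaw -5.0 z 67.5 mean [493.6 149.6]
scene traywall 696 c [ 527.2 -328.5] size [164. 201.] yaw -5.5 z 17.1 mean [ 529.9 -324.8]
scene trayreg 2805 c [ 527.5 -328.8] size [165. 200.] yaw -5.8 z 5.1 mean [ 529.5 -331. ]
```

```bash
python3 -m pendant '[0.44,0.94,-0.1,0,0,-0.35, 0.44,0.94,-0.1,0,0,-0.35, 0.44,0.94,-0.1,0,0,-0.35, 0.44,0.94,-0.1,0,0,-0.35, 0.44,0.94,-0.1,0,0,-0.35, 0.44,0.94,-0.1,0,0,-0.35, 0.44,0.94,-0.1,0,0,-0.35]' 94; python3 -m pendant '[0.44,0.94,-0.1,0,0,-0.35, 0.44,0.94,-0.1,0,0,-0.35, 0.44,0.94,-0.1,0,0,-0.35, 0.44,0.94,-0.1,0,0,-0.35, 0.44,0.94,-0.1,0,0,-0.35, 0.44,0.94,-0.1,0,0,-0.35, 0,0,0,0,0,0, 0,0,0,0,0,0]'
cat > st.py <<'E'
from h import *
from scipy.spatial.transform import Rotation as R
s=env.get_state(); r=R.from_quat(s['orientation']).as_matrix()
print('t',round(s['time'],2),'tcp',np.round(s['tcp_pos'],1),'toolx yaw',round(np.degrees(np.arctan2(r[1,0],r[0,0])),1),'z',np.round(r[:,2],3),'F',np.round(s['ft_force'],2),'T',np.round(s['ft_torque'],3),'gap',round(float(s['finger_gap']),1))
E
python3 st.py
```

```text
time: 1.78
tcp_pos: [373.3, -362.7, 177.5]
orientation: [0.998, 0.06, 0.0, 0.0]
ft_force: [0.4, 0.1, -0.3]
finger_gap: 93.9
time: 2.78
tcp_pos: [478.2, -138.8, 153.5]
orientation: [0.999, -0.049, -0.0, 0.0]
ft_force: [-0.0, -1.0, -0.3]
finger_gap: 94.1
t 2.77 tcp [ 478.2 -138.8  153.5] toolx yaw -5.6 z [-0. -0. -1.] F [-0.02 -1.02 -0.31] T [ 0.014  0.026 -0.009] gap 94.1
```

```bash
python3 -m pendant '[0.03,0.07,-0.8,0,0,0, 0,0,-0.8,0,0,0, 0,0,-0.8,0,0,0, 0,0,-0.5,0,0,0, 0,0,-0.25,0,0,0, 0,0,0,0,0,0, 0,0,0,0,0,0]'; python3 st.py; python3 - <<'E'
from h import *
for c in ['scene','top']:
    im,d=read_camera(c); cv2.imwrite(f'pics/{c}1.png',cv2.resize(im[100:290,130:430,::-1],None,fx=2.6,fy=2.6))
E
```

```text
time: 3.65
tcp_pos: [480.0, -135.9, 28.3]
orientation: [0.999, -0.049, 0.001, 0.0]
ft_force: [0.1, 0.2, 0.1]
finger_gap: 93.9
t 3.65 tcp [ 480.  -135.9   28.3] toolx yaw -5.6 z [ 0.001 -0.    -1.   ] F [0.11 0.17 0.09] T [0.072 0.001 0.   ] gap 93.9
```

View pics/scene1.png

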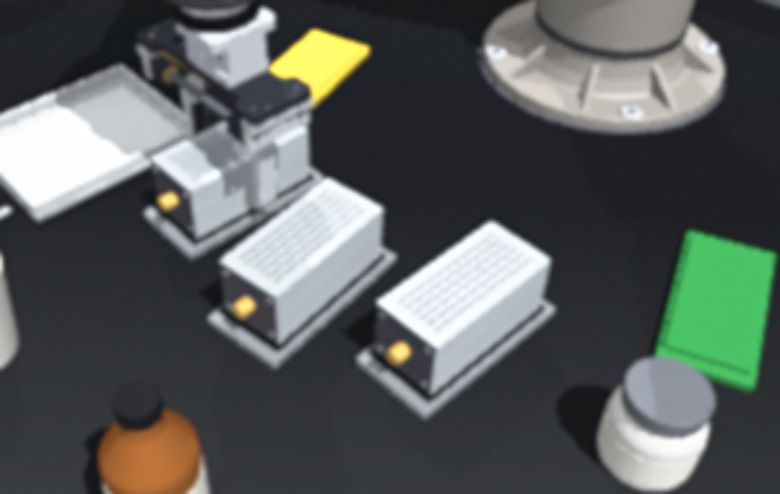

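The fingers straddle the right-hand housing (about (230,170) in the crop), clear of its stand. Close and lift.

```bash
python3 -m pendant '[0,0,0,0,0,0, 0,0,0,0,0,0, 0,0,0,0,0,0, 0,0,0,0,0,0, 0,0,0,0,0,0, 0,0,0,0,0,0]' 40; python3 st.py; python3 -m pendant '[0,0,0.4,0,0,0, 0.4,0,0.8,0,0,0, 0.8,0,0.8,0,0,0, 0.3,0,0.5,0,0,0, 0,0,0,0,0,0, 0,0,0,0,0,0, 0,0,0,0,0,0, 0,0,0,0,0,0]' 40;  python3 st.py
```

```text
time: 4.5
tcp_pos: [479.6, -135.5, 27.5]
orientation: [0.999, -0.049, 0.0, -0.0]
ft_force: [-1.3, 0.6, 2.1]
finger_gap: 63.7
t 4.5 tcp [ 479.6 -135.5   27.5] toolx yaw -5.6 z [ 0.  0. -1.] F [-1.28  0.6   2.14] T [ 0.115  0.174 -0.116] gap 63.7
time: 5.5
tcp_pos: [538.9, -135.5, 126.9]
orientation: [0.999, -0.049, -0.001, -0.0]
ft_force: [-0.2, 0.2, -2.9]
finger_gap: 63.4
t 5.5 tcp [ 538.9 -135.5  126.9] toolx yaw -5.6 z [-0.001  0.    -1.   ] F [-0.16  0.2  -2.86] T [ 0.013  0.013 -0.019] gap 63.4
```

```bash
cat > avg.py <<'E'
from h import *
import sys
from scipy.spatial.transform import Rotation as R
F=[];T=[]
for i in range(5):
    im,d=read_camera('scene'); s=env.get_state(); F.append(s['ft_force']);T.append(s['ft_torque'])
r=R.from_quat(s['orientation']).as_matrix()
F=np.array(F);T=np.array(T)
print('t',round(s['time'],2),'tcp',np.round(s['tcp_pos'],1),'z',np.round(r[:,2],3),'F',np.round(F.mean(0),2),'sd',np.round(F.std(0),2),'T',np.round(T.mean(0),3),'sd',np.round(T.std(0),3), 'T along jaw',np.round(T@r[:,1],3),'gap',round(float(s['finger_gap']),1))
cv2.imwrite(f'pics/{sys.argv[1]}.png',cv2.resize(im[60:290,130:430,::-1],None,fx=2.6,fy=2.6))
E
python3 avg.py h1_level0
python3 -m pendant '[0,0,0,0.09,0.95,0, 0,0,0,0.09,0.95,0, 0,0,0,0.09,0.95,0, 0,0,0,0.09,0.95,0, 0,0,0,0,0,0, 0,0,0,0,0,0, 0,0,0,0,0,0]'; python3 avg.py h1_tiltp
```

```text
t 5.75 tcp [ 539.5 -135.5  127.3] z [-0.  0. -1.] F [ 0.38  0.22 -3.64] sd [0.77 0.46 0.25] T [ 0.019  0.018 -0.002] sd [0.017 0.023 0.028] T along jaw [-0.03   0.006 -0.014 -0.002 -0.057] gap 63.6
time: 6.62
tcp_pos: [539.3, -135.7, 128.0]
orientation: [0.979, -0.048, -0.197, -0.009]
ft_force: [-0.2, 0.3, -3.7]
finger_gap: 63.8
t 6.88 tcp [ 539.6 -135.6  127.8] z [-0.387  0.037 -0.922] F [-0.13  0.11 -3.78] sd [0.2  0.41 0.41] T [-0.012 -0.693  0.015] sd [0.023 0.039 0.019] T along jaw [0.676 0.643 0.703 0.67  0.761] gap 63.9
```

View pics/h1_tiltp.png

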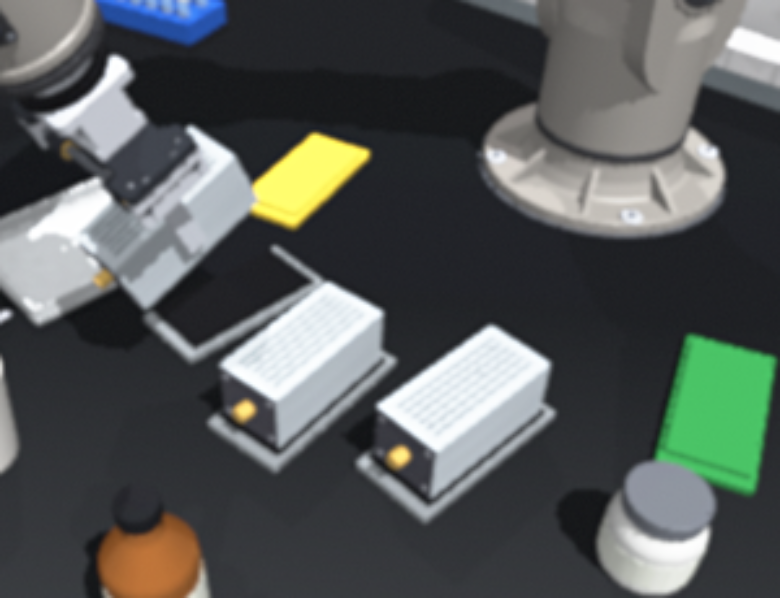

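The housing turns with the gripper, +x end down, with no slip. Level it and compare.

```bash

python3 -m pendant '[0,0,0,-0.09,-0.95,0, 0,0,0,-0.09,-0.95,0, 0,0,0,-0.09,-0.95,0, 0,0,0,-0.09,-0.95,0, 0,0,0,0,0,0, 0,0,0,0,0,0]'; python3 avg.py h1_level1
python3 -m pendant '[0,0,0,-0.09,-0.95,0, 0,0,0,-0.09,-0.95,0, 0,0,0,-0.09,-0.95,0, 0,0,0,-0.09,-0.95,0, 0,0,0,0,0,0, 0,0,0,0,0,0, 0,0,0,0,0,0]'; python3 avg.py h1_tiltm
python3 -m pendant '[0,0,0,0.09,0.95,0, 0,0,0,0.09,0.95,0, 0,0,0,0.09,0.95,0, 0,0,0,0.09,0.95,0, 0,0,0,0,0,0, 0,0,0,0,0,0]'; python3 avg.py h1_level2
```

```text
time: 7.62
tcp_pos: [539.9, -135.5, 127.8]
orientation: [0.999, -0.049, -0.0, -0.0]
ft_force: [0.1, 0.1, -3.6]
finger_gap: 63.7
t 7.88 tcp [ 539.9 -135.4  127.1] z [-0.001  0.    -1.   ] F [ 0.14  0.24 -3.49] sd [0.29 0.47 0.53] T [ 0.038 -0.005  0.013] sd [0.031 0.027 0.022] T along jaw [-0.011  0.011  0.037  0.016 -0.046] gap 63.9
time: 8.75
tcp_pos: [540.5, -135.4, 127.6]
orientation: [0.979, -0.048, 0.198, 0.009]
ft_force: [0.5, -0.2, -3.1]
finger_gap: 63.8
t 9.0 tcp [ 539.7 -135.5  127.4] z [ 0.387 -0.037 -0.921] F [-0.18  0.11 -4.03] sd [0.3  0.5  0.35] T [ 0.106  0.694 -0.002] sd [0.024 0.032 0.026] T along jaw [-0.653 -0.682 -0.702 -0.716 -0.752] gap 63.7
time: 9.75
tcp_pos: [539.1, -135.5, 127.0]
orientation: [0.999, -0.049, 0.001, 0.0]
ft_force: [-0.5, 0.9, -3.7]
finger_gap: 63.9
t 10.0 tcp [ 539.2 -135.6  127.7] z [ 0.001 -0.    -1.   ] F [-0.03 -0.2  -3.87] sd [0.29 0.76 0.41] T [0.022 0.016 0.016] sd [0.037 0.026 0.018] T along jaw [ 0.007  0.011 -0.025 -0.062 -0.023] gap 63.4
```

View pics/h1_level2.png

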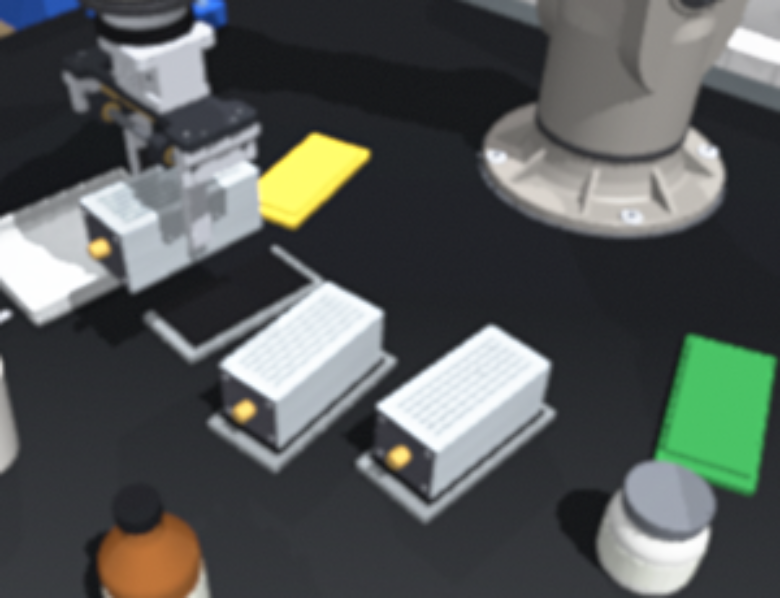

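H1 level moment about the jaw axis: -0.02, 0.00 and -0.02 N m. There is no 0.11 N m shift, so it is sound. Set it back.

```bash
python3 -m pendant '[-0.4,0,-0.4,0,0,0, -0.8,0,-0.8,0,0,0, -0.3,0,-0.7,0,0,0, 0,0,-0.3,0,0,0, 0,0,-0.15,0,0,0, 0,0,-0.13,0,0,0, 0,0,0,0,0,0, 0,0,0,0,0,0]'; python3 st.py
```

```text
time: 11.0
tcp_pos: [480.1, -135.5, 28.7]
orientation: [0.999, -0.049, 0.0, 0.0]
ft_force: [-0.7, -0.1, -4.2]
finger_gap: 64.0
t 11.0 tcp [ 480.1 -135.5   28.7] toolx yaw -5.6 z [ 0.001 -0.    -1.   ] F [-0.68 -0.13 -4.15] T [ 0.071  0.003 -0.004] gap 64.0
```

```bash
python3 -m pendant '[0,0,-0.03,0,0,0, 0,0,0,0,0,0, 0,0,0,0,0,0, 0,0,0,0,0,0]' 40; python3 -m pendant '[0,0,0,0,0,0, 0,0,0,0,0,0, 0,0,0,0,0,0, 0,0,0.6,0,0,0, 0,0,0.8,0,0,0, 0,0,0.8,0,0,0, 0,0,0.8,0,0,0]' 94; python3 st.py
python3 -m pendant '[0.27,0.87,0,0,0,0.35, 0.27,0.87,0,0,0,0.35, 0.27,0.87,0,0,0,0.35, 0.27,0.87,0,0,0,0.35, 0,0,0,0,0,0, 0,0,0,0,0,0]'; python3 st.py
python3 - <<'E'
from h import *
im,d=read_camera('scene'); P=pts('scene',d)
cv2.imwrite('pics/afterh1.png',cv2.resize(im[60:290,130:430,::-1],None,fx=2.6,fy=2.6))
E
```

```text
time: 11.5
tcp_pos: [480.0, -135.6, 27.5]
orientation: [0.999, -0.049, 0.0, 0.0]
ft_force: [-1.4, 1.4, 5.8]
finger_gap: 64.1
time: 12.38
tcp_pos: [479.4, -135.5, 148.1]
orientation: [0.999, -0.049, 0.0, -0.0]
ft_force: [1.2, 0.4, 0.2]
finger_gap: 94.1
t 12.38 tcp [ 479.4 -135.5  148.1] toolx yaw -5.6 z [ 0.  0. -1.] F [1.24 0.37 0.18] T [0.071 0.015 0.008] gap 94.1
time: 13.12
tcp_pos: [522.5, 3.1, 146.9]
orientation: [1.0, 0.024, -0.0, 0.0]
ft_force: [-0.6, 1.0, -0.4]
finger_gap: 94.0
t 13.12 tcp [522.5   3.1 146.9] toolx yaw 2.8 z [-0. -0. -1.] F [-0.58  1.03 -0.4 ] T [ 0.01   0.039 -0.032] gap 94.0
```

View pics/afterh1.png

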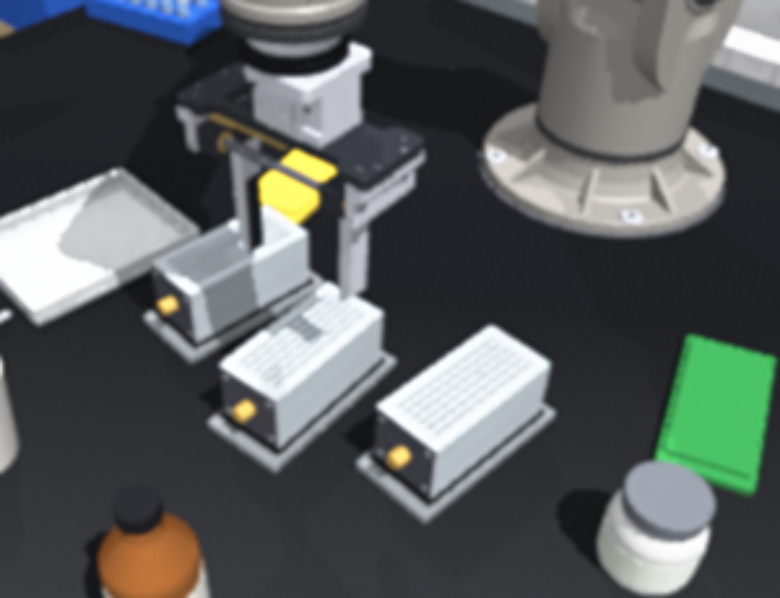

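H1 is back square on its pad (about (230,280)) and the gripper is over the middle housing. Descend and grip.

```bash
python3 -m pendant '[0.02,0.01,-0.8,0,0,0, 0,0,-0.8,0,0,0, 0,0,-0.7,0,0,0, 0,0,-0.45,0,0,0, 0,0,-0.25,0,0,0, 0,0,0,0,0,0]'; python3 st.py; python3 -m pendant '[0,0,0,0,0,0, 0,0,0,0,0,0, 0,0,0,0,0,0, 0,0,0,0,0,0, 0,0,0,0,0,0]' 40; python3 st.py; python3 -m pendant '[0,0,0.4,0,0,0, 0.4,0,0.8,0,0,0, 0.8,0,0.8,0,0,0, 0.3,0,0.5,0,0,0, 0,0,0,0,0,0, 0,0,0,0,0,0]' 40;  python3 avg.py h2_level0
```

```text
time: 13.92
tcp_pos: [523.5, 3.9, 26.9]
orientation: [1.0, 0.024, -0.0, 0.0]
ft_force: [-0.2, 0.3, 0.2]
finger_gap: 94.2
t 13.93 tcp [523.5   3.9  26.9] toolx yaw 2.8 z [-0. -0. -1.] F [-0.24  0.29  0.22] T [ 0.04  -0.058  0.026] gap 94.2
time: 14.55
tcp_pos: [523.8, 4.1, 27.4]
orientation: [1.0, 0.024, 0.0, -0.0]
ft_force: [-1.7, -0.0, 6.7]
finger_gap: 63.5
t 14.55 tcp [523.8   4.1  27.4] toolx yaw 2.8 z [ 0.  0. -1.] F [-1.65 -0.02  6.65] T [ 0.111  0.247 -0.039] gap 63.5
time: 15.3
tcp_pos: [582.2, 3.9, 126.3]
orientation: [1.0, 0.024, -0.001, 0.0]
ft_force: [-0.1, 0.0, -6.5]
finger_gap: 63.5
t 15.55 tcp [582.9   4.  126.5] z [-0.001 -0.    -1.   ] F [-0.06  0.34 -5.33] sd [0.32 0.35 0.53] T [ 0.043 -0.009 -0.002] sd [0.017 0.03  0.024] T along jaw [ 0.033 -0.023 -0.002 -0.01   0.059] gap 63.8
```

```bash

python3 -m pendant '[0,0,0,-0.05,0.95,0, 0,0,0,-0.05,0.95,0, 0,0,0,-0.05,0.95,0, 0,0,0,-0.05,0.95,0, 0,0,0,0,0,0, 0,0,0,0,0,0, 0,0,0,0,0,0]'; python3 avg.py h2_tiltp
python3 -m pendant '[0,0,0,0.05,-0.95,0, 0,0,0,0.05,-0.95,0, 0,0,0,0.05,-0.95,0, 0,0,0,0.05,-0.95,0, 0,0,0,0,0,0, 0,0,0,0,0,0]'; python3 avg.py h2_level1
python3 -m pendant '[0,0,0,0.05,-0.95,0, 0,0,0,0.05,-0.95,0, 0,0,0,0.05,-0.95,0, 0,0,0,0.05,-0.95,0, 0,0,0,0,0,0, 0,0,0,0,0,0, 0,0,0,0,0,0]'; python3 avg.py h2_tiltm
python3 -m pendant '[0,0,0,-0.05,0.95,0, 0,0,0,-0.05,0.95,0, 0,0,0,-0.05,0.95,0, 0,0,0,-0.05,0.95,0, 0,0,0,0,0,0, 0,0,0,0,0,0]'; python3 avg.py h2_level2
```

```text
time: 16.42
tcp_pos: [583.4, 4.0, 127.6]
orientation: [0.98, 0.024, -0.197, 0.006]
ft_force: [0.3, -0.8, -4.6]
finger_gap: 63.9
t 16.68 tcp [583.6   4.  127.5] z [-0.387 -0.02  -0.922] F [-0.11  0.03 -5.67] sd [0.23 0.57 0.66] T [ 0.088 -0.8    0.017] sd [0.035 0.02  0.026] T along jaw [0.822 0.781 0.83  0.787 0.795] gap 63.8
time: 17.42
tcp_pos: [583.9, 4.1, 127.4]
orientation: [1.0, 0.024, -0.001, -0.0]
ft_force: [-0.0, -0.0, -4.6]
finger_gap: 64.1
t 17.68 tcp [583.8   4.2 126.7] z [-0.001  0.    -1.   ] F [-0.26  0.12 -5.26] sd [0.35 0.4  0.39] T [-0.    -0.007  0.007] sd [0.034 0.023 0.037] T along jaw [ 0.024  0.003 -0.015 -0.018  0.042] gap 64.0
time: 18.55
tcp_pos: [584.5, 4.2, 127.3]
orientation: [0.98, 0.024, 0.198, -0.006]
ft_force: [-0.9, -0.4, -5.4]
finger_gap: 63.7
t 18.8 tcp [583.7   4.1 127. ] z [ 0.387  0.02  -0.922] F [-0.22 -0.24 -5.19] sd [0.32 0.72 0.49] T [-0.015  0.836 -0.025] sd [0.024 0.007 0.026] T along jaw [-0.842 -0.827 -0.826 -0.846 -0.836] gap 64.0
time: 19.55
tcp_pos: [583.2, 4.0, 126.6]
orientation: [1.0, 0.024, 0.001, -0.0]
ft_force: [-0.7, 0.1, -5.0]
finger_gap: 64.1
t 19.8 tcp [583.3   4.  127.3] z [ 0.001 -0.    -1.   ] F [-0.11 -0.31 -5.16] sd [0.33 0.44 0.42] T [ 0.035  0.004 -0.001] sd [0.025 0.021 0.027] T along jaw [ 0.027  0.018 -0.007 -0.016 -0.031] gap 63.6
```

View pics/h2_level2.png

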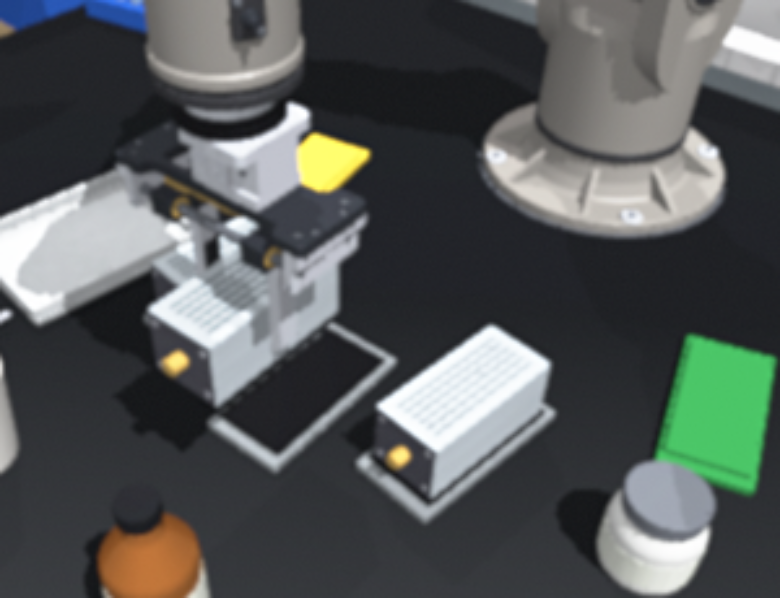

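View pics/h2_tiltm.png

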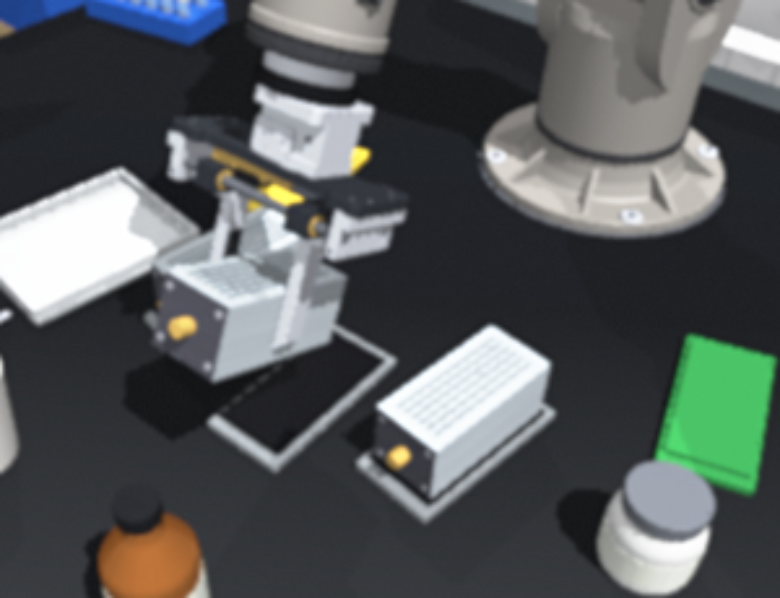

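H2 level moments are 0.01, 0.01 and 0.00 N m, so it is sound too. Put it back and test the left one.

```bash
python3 -m pendant '[-0.4,0,-0.4,0,0,0, -0.8,0,-0.8,0,0,0, -0.3,0,-0.7,0,0,0, 0,0,-0.3,0,0,0, 0,0,-0.15,0,0,0, 0,0,-0.13,0,0,0, 0,0,-0.03,0,0,0, 0,0,0,0,0,0]'; python3 st.py
```

```text
time: 20.8
tcp_pos: [524.5, 4.1, 27.4]
orientation: [1.0, 0.024, 0.001, -0.0]
ft_force: [-0.2, 0.4, 3.0]
finger_gap: 64.1
t 20.8 tcp [524.5   4.1  27.4] toolx yaw 2.8 z [ 0.002  0.    -1.   ] F [-0.24  0.43  2.99] T [0.103 0.335 0.026] gap 64.1
```

```bash
python3 -m pendant '[0,0,0,0,0,0, 0,0,0,0,0,0, 0,0,0,0,0,0, 0,0,0,0,0,0, 0,0,0.6,0,0,0, 0,0,0.8,0,0,0, 0,0,0.8,0,0,0, 0,0,0.8,0,0,0]' 94
python3 -m pendant '[-0.32,0.85,0,0,0,-0.31, -0.32,0.85,0,0,0,-0.31, -0.32,0.85,0,0,0,-0.31, -0.32,0.85,0,0,0,-0.31, 0,0,0,0,0,0, 0,0,0,0,0,0]'; python3 st.py
python3 - <<'E'
from h import *
im,d=read_camera('scene'); P=pts('scene',d)
cv2.imwrite('pics/afterh2.png',cv2.resize(im[60:290,130:430,::-1],None,fx=2.6,fy=2.6))
E
```

```text
time: 21.8
tcp_pos: [523.4, 4.1, 147.7]
orientation: [1.0, 0.024, -0.0, -0.0]
ft_force: [0.6, -0.3, 0.2]
finger_gap: 94.0
time: 22.55
tcp_pos: [472.5, 139.6, 146.7]
orientation: [0.999, -0.04, 0.0, 0.0]
ft_force: [0.1, -0.3, -0.4]
finger_gap: 94.2
t 22.55 tcp [472.5 139.6 146.7] toolx yaw -4.6 z [ 0. -0. -1.] F [ 0.14 -0.35 -0.4 ] T [ 0.016  0.043 -0.026] gap 94.2
```

View pics/afterh2.png

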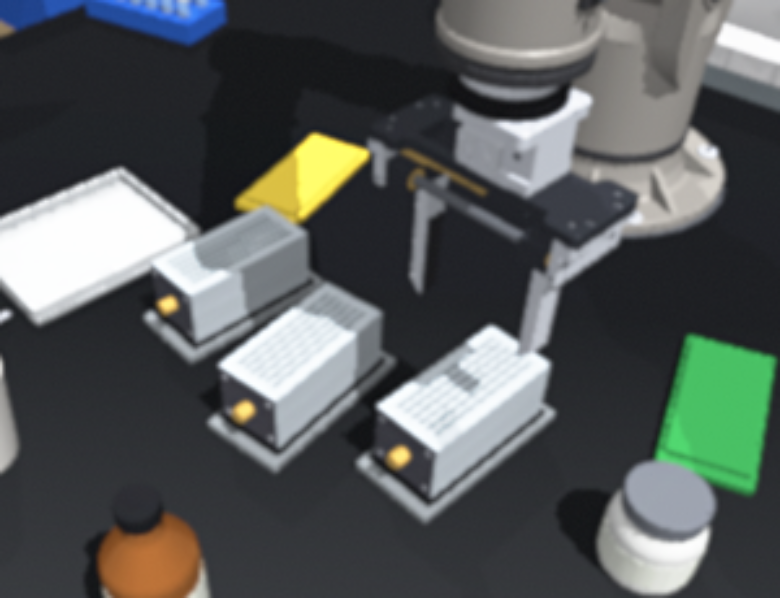

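Both tested housings lie square on their pads (about (230,275) and (300,375)). The gripper is over the left one.

```bash
python3 -m pendant '[0.01,0.01,-0.8,0,0,0, 0,0,-0.8,0,0,0, 0,0,-0.7,0,0,0, 0,0,-0.45,0,0,0, 0,0,-0.25,0,0,0, 0,0,0,0,0,0]'; python3 st.py; python3 -m pendant '[0,0,0,0,0,0, 0,0,0,0,0,0, 0,0,0,0,0,0, 0,0,0,0,0,0, 0,0,0,0,0,0]' 40; python3 st.py; python3 -m pendant '[0,0,0.4,0,0,0, 0.4,0,0.8,0,0,0, 0.8,0,0.8,0,0,0, 0.3,0,0.5,0,0,0, 0,0,0,0,0,0, 0,0,0,0,0,0]' 40;  python3 avg.py h3_level0
python3 -m pendant '[0,0,0,0.08,0.95,0, 0,0,0,0.08,0.95,0, 0,0,0,0.08,0.95,0, 0,0,0,0.08,0.95,0, 0,0,0,0,0,0, 0,0,0,0,0,0, 0,0,0,0,0,0]'; python3 avg.py h3_tiltp
python3 -m pendant '[0,0,0,-0.08,-0.95,0, 0,0,0,-0.08,-0.95,0, 0,0,0,-0.08,-0.95,0, 0,0,0,-0.08,-0.95,0, 0,0,0,0,0,0, 0,0,0,0,0,0]'; python3 avg.py h3_level1
```

```text
time: 23.35
tcp_pos: [472.8, 139.9, 26.4]
orientation: [0.999, -0.041, -0.0, 0.0]
ft_force: [-0.0, -0.2, 0.5]
finger_gap: 93.7
t 23.35 tcp [472.8 139.9  26.4] toolx yaw -4.7 z [-0.001 -0.    -1.   ] F [-0.04 -0.21  0.46] T [-0.018  0.026  0.034] gap 93.7
time: 23.98
tcp_pos: [473.0, 140.5, 27.0]
orientation: [0.999, -0.04, 0.0, -0.0]
ft_force: [-1.7, -0.0, 6.8]
finger_gap: 63.8
t 23.98 tcp [473.  140.5  27. ] toolx yaw -4.6 z [ 0.001  0.    -1.   ] F [-1.68 -0.01  6.83] T [-0.026  0.285  0.038] gap 63.8
time: 24.72
tcp_pos: [531.5, 140.2, 125.9]
orientation: [0.999, -0.04, -0.001, 0.0]
ft_force: [-0.5, -0.1, -4.5]
finger_gap: 64.0
t 24.98 tcp [532.1 140.4 126.1] z [-0.001 -0.    -1.   ] F [-0.15  0.05 -4.71] sd [0.45 0.2  0.38] T [ 0.038  0.011 -0.007] sd [0.044 0.019 0.033] T along jaw [-0.031  0.002  0.018 -0.038 -0.022] gap 63.8
time: 25.85
tcp_pos: [532.5, 140.7, 127.2]
orientation: [0.98, -0.039, -0.197, -0.009]
ft_force: [-0.3, -1.3, -5.5]
finger_gap: 63.9
t 26.1 tcp [532.8 140.5 127. ] z [-0.387  0.033 -0.922] F [ 0.13 -0.03 -4.81] sd [0.51 0.36 0.28] T [-0.035 -0.761  0.014] sd [0.017 0.022 0.03 ] T along jaw [0.738 0.787 0.768 0.781 0.731] gap 64.1
time: 26.85
tcp_pos: [533.1, 140.5, 126.9]
orientation: [0.999, -0.041, -0.001, -0.0]
ft_force: [0.8, 0.8, -5.6]
finger_gap: 63.8
t 27.1 tcp [533.1 140.4 126.3] z [-0.001  0.    -1.   ] F [ 0.29 -0.19 -5.24] sd [0.27 0.54 0.21] T [ 0.02   0.055 -0.   ] sd [0.024 0.026 0.029] T along jaw [-0.059 -0.05  -0.105 -0.033 -0.034] gap 64.0
```

View pics/h3_level1.png

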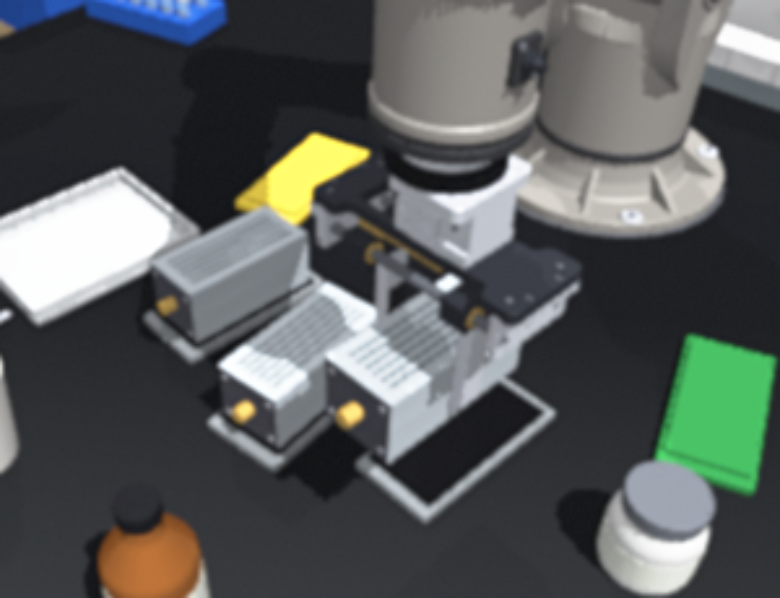

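```bash

python3 -m pendant '[0,0,0,-0.08,-0.95,0, 0,0,0,-0.08,-0.95,0, 0,0,0,-0.08,-0.95,0, 0,0,0,-0.08,-0.95,0, 0,0,0,0,0,0, 0,0,0,0,0,0, 0,0,0,0,0,0]'; python3 avg.py h3_tiltm
python3 -m pendant '[0,0,0,0.08,0.95,0, 0,0,0,0.08,0.95,0, 0,0,0,0.08,0.95,0, 0,0,0,0.08,0.95,0, 0,0,0,0,0,0, 0,0,0,0,0,0]'; python3 avg.py h3_level2; python3 avg.py h3_level2b
```

```text
time: 27.98
tcp_pos: [533.5, 140.4, 126.8]
orientation: [0.979, -0.04, 0.198, 0.009]
ft_force: [0.3, -0.3, -4.9]
finger_gap: 64.0
t 28.23 tcp [533.  140.2 126.6] z [ 0.387 -0.033 -0.921] F [ 0.15 -0.15 -4.83] sd [0.26 0.7  0.46] T [0.09  0.788 0.002] sd [0.015 0.022 0.026] T along jaw [-0.76  -0.825 -0.779 -0.797 -0.801] gap 64.0
time: 28.98
tcp_pos: [532.4, 140.4, 126.3]
orientation: [0.999, -0.04, 0.001, 0.0]
ft_force: [-0.4, 0.8, -5.5]
finger_gap: 63.8
t 29.23 tcp [532.4 140.7 126.9] z [ 0.001 -0.    -1.   ] F [-0.08 -0.21 -5.04] sd [0.56 0.39 0.4 ] T [ 0.041 -0.025 -0.002] sd [0.011 0.015 0.021] T along jaw [0.016 0.03  0.003 0.045 0.016] gap 63.7
t 29.48 tcp [532.7 140.5 126.8] z [ 0.  0. -1.] F [ 0.05 -0.1  -5.14] sd [0.38 0.59 0.54] T [ 0.015 -0.057  0.026] sd [0.032 0.025 0.018] T along jaw [0.089 0.065 0.068 0.031 0.026] gap 64.0
```

```bash

python3 -m pendant '[0,0,0,0.08,0.95,0, 0,0,0,0.08,0.95,0, 0,0,0,0.08,0.95,0, 0,0,0,0.08,0.95,0, 0,0,0,0,0,0, 0,0,0,0,0,0, 0,0,0,0,0,0]'
python3 -m pendant '[0,0,0,-0.08,-0.95,0, 0,0,0,-0.08,-0.95,0, 0,0,0,-0.08,-0.95,0, 0,0,0,-0.08,-0.95,0, 0,0,0,0,0,0, 0,0,0,0,0,0]'; python3 avg.py h3_level3; python3 avg.py h3_level3b
```

```text
time: 30.35
tcp_pos: [532.5, 140.7, 127.2]
orientation: [0.98, -0.039, -0.197, -0.009]
ft_force: [-0.5, 0.2, -5.0]
finger_gap: 63.7
time: 31.1
tcp_pos: [533.0, 140.5, 127.2]
orientation: [0.999, -0.04, -0.0, -0.0]
ft_force: [0.5, 1.0, -5.4]
finger_gap: 63.9
t 31.35 tcp [533.  140.3 126.3] z [-0.001  0.    -1.   ] F [ 0.21 -0.03 -5.19] sd [0.46 0.33 0.49] T [0.008 0.043 0.004] sd [0.021 0.02  0.031] T along jaw [-0.068 -0.029 -0.054 -0.05  -0.015] gap 64.2
t 31.6 tcp [532.8 140.5 126.5] z [-0.  0. -1.] F [-0.21  0.28 -5.31] sd [0.52 0.59 0.15] T [ 0.036  0.037 -0.02 ] sd [0.016 0.035 0.025] T along jaw [-0.093 -0.002 -0.059  0.002 -0.046] gap 64.1
```

The shift repeats: +0.055, then -0.04, then +0.04 N m. The left housing is the faulty one. Carry it over the others to the tray.

```bash

python3 -m pendant '[0,-0.4,0.3,0,0,0, -0.02,-0.8,0.2,0,0,0, -0.02,-0.95,0,0,0,-0.02, -0.02,-0.95,0,0,0,-0.02, -0.02,-0.95,0,0,0,-0.02, -0.02,-0.95,0,0,0,-0.02, -0.02,-0.95,0,0,0,-0.02, -0.02,-0.95,0,0,0,-0.02]'
python3 -m pendant '[-0.02,-0.95,0,0,0,-0.02, 0,-0.95,0,0,0,-0.02, 0,-0.95,0,0,0,0, 0,-0.95,0,0,0,0, 0,-0.7,0,0,0,0, 0,-0.34,0,0,0,0, 0,0,0,0,0,0, 0,0,0,0,0,0]'; python3 avg.py over_tray
```

```text
time: 32.6
tcp_pos: [526.8, -137.8, 147.6]
orientation: [0.999, -0.047, 0.0, 0.0]
ft_force: [0.9, 1.5, -5.1]
finger_gap: 63.9
time: 33.6
tcp_pos: [526.6, -327.8, 146.8]
orientation: [0.999, -0.048, 0.0, -0.0]
ft_force: [-0.1, -0.2, -5.7]
finger_gap: 63.6
t 33.85 tcp [ 526.6 -328.5  146.8] z [ 0.  0. -1.] F [ 0.12 -0.22 -5.19] sd [0.41 0.59 0.49] T [0.057 0.06  0.007] sd [0.016 0.033 0.028] T along jaw [-0.043 -0.116 -0.066 -0.082 -0.019] gap 64.0
```

View pics/over_tray.png

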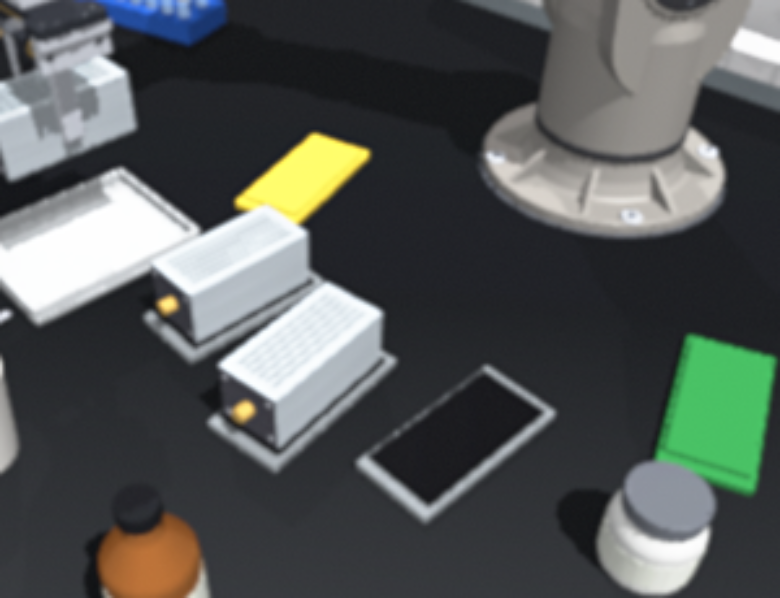

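The housing is level above the tray. Lower it.

```bash

python3 -m pendant '[0,0,-0.6,0,0,0, 0,0,-0.8,0,0,0, 0,0,-0.8,0,0,0, 0,0,-0.5,0,0,0, 0,0,-0.3,0,0,0, 0,0,-0.15,0,0,0, 0,0,0,0,0,0, 0,0,0,0,0,0]'; python3 st.py
python3 -m pendant '[0,0,-0.04,0,0,0, 0,0,-0.04,0,0,0, 0,0,0,0,0,0, 0,0,0,0,0,0]';python3 st.py
```

```text
time: 34.85
tcp_pos: [526.9, -329.4, 21.5]
orientation: [0.999, -0.049, 0.001, 0.0]
ft_force: [1.3, 0.1, -5.1]
finger_gap: 63.5
t 34.85 tcp [ 526.9 -329.4   21.5] toolx yaw -5.6 z [ 0.001 -0.001 -1.   ] F [ 1.28  0.08 -5.06] T [0.043 0.075 0.053] gap 63.5
time: 35.35
tcp_pos: [526.4, -329.1, 17.5]
orientation: [0.999, -0.049, 0.0, -0.0]
ft_force: [-0.1, -0.1, -5.6]
finger_gap: 63.9
t 35.35 tcp [ 526.4 -329.1   17.5] toolx yaw -5.6 z [ 0.  0. -1.] F [-0.08 -0.08 -5.62] T [0.011 0.084 0.028] gap 63.9
```

```bash

python3 -m pendant '[0,0,-0.03,0,0,0, 0,0,0,0,0,0, 0,0,0,0,0,0]';python3 st.py
python3 -m pendant '[0,0,0,0,0,0, 0,0,0,0,0,0, 0,0,0,0,0,0, 0,0,0.5,0,0,0, 0,0,0.8,0,0,0, 0,0,0.9,0,0,0, 0,0,1,0,0,0, 0,0,1,0,0,0]' 90
python3 -m pendant '[0,-0.9,0.3,0,0,0, 0,-0.9,0.3,0,0,0, 0,-0.9,0,0,0,0, 0,-0.9,0,0,0,0, -0.3,-0.9,0,0,0,0, -0.5,-0.9,0,0,0,0, 0,0,0,0,0,0, 0,0,0,0,0,0]';python3 st.py
python3 - <<'E'
from h import *
for cam in ['top','scene']:
    im,d=read_camera(cam); P=pts(cam,d); cv2.imwrite(f'pics/end_{cam}.png',im[...,::-1])
    ok=(d>0)&(P[...,0]>380)&(P[...,0]<680)&(P[...,1]>-420)&(P[...,1]<230)
    def comp(m,tag):
        n,l,st,c=cv2.connectedComponentsWithStats(m.astype(np.uint8))
        for i in range(1,n):
            if st[i,4]<150: continue
            q=P[l==i]; r=cv2.minAreaRect(q[:,:2].astype(np.float32))
            (cx,cy),(w,h),a=r
            b=cv2.boxPoints(r); e=[b[1]-b[0],b[2]-b[1]]; e=max(e,key=np.linalg.norm)
            an=np.degrees(np.arctan2(e[1],e[0])); an=(an+90)%180-90
            print(cam,tag,st[i,4],'c',np.round([cx,cy],1),'size',np.round(sorted([w,h])),'yaw',round(an,1),'z',np.round(np.percentile(q[:,2],[5,50,95]),1))
    comp(ok&(P[...,2]>56)&(P[...,2]<90),'top')
    for n in ['jar','reagent','beaker','driver']:
        for r in regions_of(n,cam)[:1]:
            q=P[r['region']&(d>0)]; print(cam,n,round(r['p'],2),np.round(np.median(q,0)))
E
```

```text
time: 35.72
tcp_pos: [526.5, -329.2, 17.1]
orientation: [0.999, -0.049, 0.0, 0.0]
ft_force: [-4.8, 3.3, 8.3]
finger_gap: 63.9
t 35.73 tcp [ 526.5 -329.2   17.1] toolx yaw -5.6 z [ 0. -0. -1.] F [-4.79  3.27  8.34] T [0.776 0.95  0.027] gap 63.9
time: 36.72
tcp_pos: [526.3, -329.1, 187.1]
orientation: [0.999, -0.049, 0.001, 0.0]
ft_force: [0.3, -0.8, -0.6]
finger_gap: 89.9
time: 37.72
tcp_pos: [494.7, -544.6, 209.3]
orientation: [0.999, -0.049, 0.0, -0.0]
ft_force: [0.1, 0.9, 0.6]
finger_gap: 89.8
t 37.73 tcp [ 494.7 -544.6  209.3] toolx yaw -5.6 z [ 0.001  0.    -1.   ] F [0.08 0.91 0.64] T [ 0.1    0.009 -0.   ] gap 89.8
top top 1024 c [ 525.1 -329.7] size [ 65. 141.] yaw -5.8 z [58.7 64.1 69. ]
top top 1028 c [522.8   3.2] size [ 64. 142.] yaw 2.7 z [68.7 73.9 78.8]
top top 1054 c [ 477.7 -136.2] size [ 65. 141.] yaw -5.7 z [68.4 73.8 79.3]
top jar 0.56 [464. 308.  78.]
top reagent 0.31 [447.  17.  11.]
top beaker 0.69 [ 774. -161.   46.]
top driver 0.64 [ 777. -275.   22.]
scene top 841 c [ 527.9 -330. ] size [ 70. 142.] yaw -5.3 z [58.3 64.5 66.6]
scene top 1228 c [ 480.6 -135.2] size [ 67. 143.] yaw -5.5 z [59.  74.2 76.3]
scene top 1583 c [524.7   3.7] size [ 66. 143.] yaw 2.4 z [60.4 74.3 76.3]
scene jar 0.86 [488. 321.  62.]
scene reagent 0.78 [771. 106.  96.]
scene beaker 0.93 [ 766. -140.   67.]
scene driver 0.79 [ 810. -265.   22.]
```

View pics/end_scene.png

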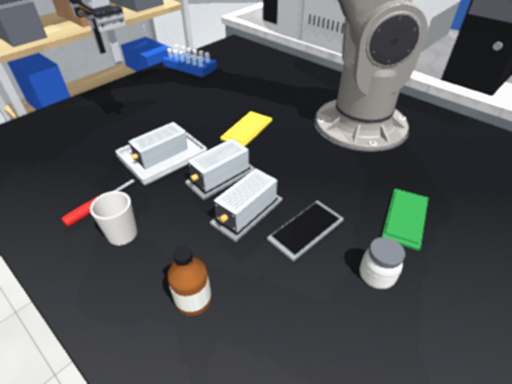

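View pics/end_top.png

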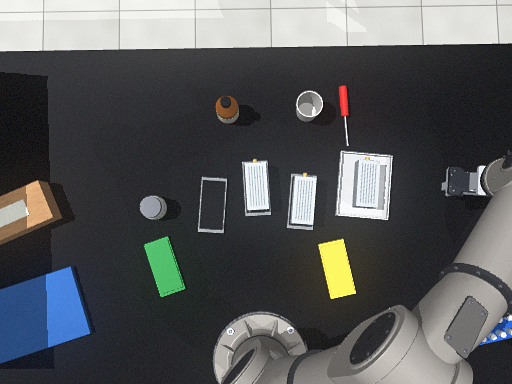

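Both views show one housing flat in the tray (top view (368,184)), two square on their pads at (257,187) and (303,201), and the arm clear at (465,182). Everything else is where it was. Handing in.

```bash
python3 -c "
from h import *
print(workorder.sign_off()); print(env.get_state()['time'])"
```

```text
the job is handed in; nothing more can be done
None
the job is handed in; nothing more can be done
```

The housing on the left-hand stand has the loose ball. It now lies flat in the white repair tray, and the job is handed in; sign-off gives no verdict.

**Finding it:** I lifted each housing and rocked it about ±23° lengthwise, reading the wrist moment each time it was level again.

| Housing | Level moment about y (N m) | Result |
|---|---|---|
| Right | 0.02, −0.01, 0.02 | sound |
| Middle | −0.01, −0.01, 0.00 | sound |
| Left | 0.01, then +0.055, −0.04, +0.04 | ball shifting end to end |

For the left one the swing was about 0.09 N m, against roughly 0.11 N m expected from the ball; sensor noise was about 0.02 N m.

**Last checks, from both cameras:**
- **Faulty housing:** it is within about 2 mm and 1° of the tray's centre and direction. Its top is at 64 mm, so it sits flat on the tray floor.
- **Sound housings:** the right and middle ones are within about 1 mm and 1° of where they started. Their tops are at 74 mm.
- **Other things:** the bottle, cup, screwdriver and jar look unmoved in the pictures. One check disagreed: the network gave a wrong place for the bottle in the top view (p 0.31), but the scene camera and the picture show it unmoved.
- **Arm and time:** the arm was clear of everything, and about 38 s of the 72 s had been used when I handed in.

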